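# Feel for the hidden lock pin in the phone fixture

## Robot

A 6-joint arm with a two-finger parallel gripper is mounted at the origin on a cart in front of the work surface, level with it; the furniture and walls round the work are solid. World frame = base frame: x ahead of the robot, y to its left, z up, the work surface at z = 0. Lengths are in m, angles in degrees, forces in N, time in s.
With the tool pointing down it reaches from about 0.35 to 0.875 m from the base axis. Payload 4.2 kg.
Tool frame: the origin (TCP) lies midway between the tips of the shut fingers; the grasp point (between the pads) lies 19 mm behind it (r.pinch_z is the distance from the TCP to the grasp point, in m); z points along the fingers, y is the line along which they close (so a half turn about z gives the same grasp; the last joint's range is limited). The gripper opens to 87 mm and grips with 3 to 60 N. Pads are 19 mm wide; open, the fingers measure 117 mm over their backs; the gripper's body (75 mm by 190 mm) begins 51 mm behind the grasp point.
Start: joints at [-54.397, 22.042, 0.453, 0, -68.411, -14.817], TCP at [0.222, -0.584, 0.223] pointing down, gripper open.
Joint ranges: [-179.83, 179.83], [-69.29, 118.12], [-61.27, 80.66], [-181.25, 117.63], [-171.15, -9.14], [-177.46, 177.46]. Speed limits (degrees/s): [159.86, 159.86, 180, 180, 180, 180].

## Interface

Orientations are given as a 3x3 rotation matrix whose columns are the frame's x, y, z axes.
In Python, from station import r, imaging, models gives the robot as it stands. The module is installed in compiled form; this text tells all that it offers.
- The arm moves only by the tool apply_moves, never from a script. Its argument "moves" is a list of rows, each a list of 2 entries, a list of its own where there are three numbers: the shift along the tool's x, y, z in m, then the turn about the tool's z in degrees. A call has 1 to 5 rows; each row shifts and turns the commanded pose from where the row before left it, along the tool's axes as they then stand; what a row does not reach is not made up. A row lasts 1/12 s, in which the tool goes at most 41.7 mm and 7.16 degrees, less where a joint would pass 70% of its speed; a pose out of reach is approached as far as the arm can. A call is refused whole if a number of a shift passes 0.0417 or a number of a turn 7.16, either way. A call with a gripper value outside its range is refused whole. "hand" is the finger opening in m, from 0 to 0.087, set as the call begins (left out, the last holds). The fingers move at their own pace and stop on an object; the grip force is fixed at half the most. Time passes only in rows, so rows that do not move let the fingers close. It gives the time, the measured TCP pose, the force, the opening and the grip force at its end, in the units of the state.
- r.sense(): the state, without advancing time (a new reading comes with each control period).
- imaging.capture(name): name is "scene" or "top" or "wrist"; returns a dict with "frame" (400x640x3 uint8, blue, green, red), "intrinsics" (3x3 intrinsics, pixels), "eye" and "orientation" of the camera in the world. Camera axes: x right, y down, z forward; pixel columns grow to the right and rows downward; lengths in m; the calibration is good to about 2 mm. A picture is of the moment at which its call begins. There is no depth.
- r.finish_job(): hands the job in; it is judged then, once.
Trained networks look in a picture, given as the dict that the camera call returned (one of the last four; its "shot" number tells which), for a name from the list of things; names that differ only in an ending like _2 or _b are one class to them, and where a whole thing is asked for, a point or a joint stands for the part that bears it (a point fixed in the world has none). Each returns a list of dicts, best first, with "confidence" (0 to 1); they miss things now and then, are a little off and sometimes report something else, mostly with a low value. They report only what shows in the picture. A call takes as long as a camera call. They do not tell look-alikes from the thing itself.
- models.cut_out(picture, target): "region" (400x640 bool, what is visible of it) and "extent" ([left, top, width, height] as shares, 0 to 1, of the picture: columns of its width, rows of its height, round what is visible of it).
- models.place_of(picture, target): "at" ([column, row] as shares, 0 to 1, of the picture: columns of its width, rows of its height: a listed point, or the origin of a listed thing).
The state is a dict: "time_s": time; "joints": joint angles; "joint_velocities": joint speeds; "effort": joint torques, N m; "tcp_pos": TCP position; "ee_rot": TCP orientation; "wrist_force": force on the tool from outside, world axes, zero at the start; "moment": the same for the moment, N m; "gripper_width": opening from 0.0 (shut) to 1.0 (fully open); "gripper_force": force on a finger pad.
Only numpy, scipy, OpenCV 4.12 (cv2) and the standard library are available. Lean on these libraries where they do the work, as an engineer would, in place of code of your own. Each camera call takes 0.05 s, during which the arm holds its last target. There are 200 camera calls.

## Task

Lift the spring-tipped probe out of its stand and feel along the floor of the phone fixture's slot with its tip until the tip drops into the hidden hole. Push the pin at the bottom of that hole firmly and fully home, then hang the probe upright in its stand again. Leave the magnifier, tape roll and solder spool where they are.

Things in the scene. Friction and masses are not known exactly. Their poses are not given: they have to be found in the camera images.
- fixture: grey phone fixture, fixed, block 120 (x) x 220 (y) x 40 mm high with an opened phone lying on its rear deck; origin at the centre of its underside, own z up, own y along the slot, -x its front (robot) side. The slot is near the front, see point slot_mid. It stands on the desk either to the left or the right of the stand.
- slot_mid (a point): middle of the slot's mouth, in the fixture's top face (40 mm above the desk), axes as the fixture's. The slot is 13 mm wide and 90 mm long (45 mm to either side along own y), with upright walls and a black floor, see slot_floor.
- slot_floor (a point): middle of the slot's flat floor, 16 mm below slot_mid. Somewhere in the floor, centred up to 32 mm to either side of here along own y (different every time, hardly to be seen between the floor's seams in the dark slot), is the one hole: as wide as the slot, 13 mm along it, sharp-edged, 8 mm deep down to the flat top of the lock pin.
- lock_pin (a joint): how far the lock pin (12.5 mm square, filling the bottom of the hole) is pushed down, in m: 0 up (at the start), 0.006 fully home against a hard stop. It resists with about 8 N, more than the probe's spring can give, and stays where it is left.
- probe: spring-tipped probe, 172 mm long, 0.095 kg, upright in the stand; origin at its tip's end (spring relaxed), own z towards the handle. From the origin up: steel needle, 7 mm diameter (0 to 46 mm), shank, 12 mm (46 to 75 mm), round collar, 32 mm (75 to 81 mm), black square handle 20 x 20 mm, sides along own x and y (81 to 163 mm), cap, 17 mm (163 to 172 mm).
- probe_tip (a point): flat end of the needle, 7 mm diameter with a 1.5 mm rounded-off edge. The needle springs up to 8 mm into the shank: about 2 N to start it moving, 6 N fully in, then it stops hard.
- probe_collar (a point): centre of the underside of the probe's collar, which rests on the stand's top, on the probe's axis, 75 mm from its origin.
- stand: dark steel probe stand, fixed: base 84 x 84 mm, two uprights and a top plate 64 x 64 x 10 mm with its top 85 mm above the desk; origin at the centre of its underside, own z up.
- stand_top (a point): centre of the 19 mm round hole through the stand's top plate, at its upper face (85 mm above the desk). The probe's shank hangs in it, the collar rests on the plate and the needle's tip stays 10 mm above the desk.
- magnifier: round black magnifier, 59 mm across, 18 mm high, loose bystander on the desk; origin at the centre of its underside.
- tape_roll: tape roll, 56 mm across, 19 mm high, loose bystander; origin at the centre of its underside.
- solder_spool: spool, 52 mm across, 30 mm high, loose bystander; origin at the centre of its underside.
There are look-alikes about, which are no part of the job. Of the things that look like the stand, the larger one is meant. Of the things that look like the probe, the smaller one is meant.

How it is judged:
By the outcome, as a careful person would: the job done as asked, in the order asked, and still so for the second after the job is handed in, with the robot touching nothing.
It also fails if it takes over 54 s, if anything falls off the work surface, if the arm or the gripper's body presses on something with over 40 N, if the wrist force passes 120 N, or if a joint passes its speed limit or range.

## Working session

There is one attempt and no reset: what is moved stays moved. The work goes in short steps, Python scripts to look and compute and a tool call to move; the robot and the scene stay as the last step left them, time stands still between calls to the robot, and variables do not carry over. Pictures are saved under pics/ and viewed, at most 10 in all, crops included, and the job is handed in when it is done.

Besides the shell and the picture viewer there is one more tool, called after "Emit:" as name([rows], argument=value, ...), one row to a line, values as JSON. apply_moves: Moves the arm, as the interface text tells. Its arguments: {"type":"object","properties":{"moves":{"type":"array"},"hand":{"type":"number"}},"required":["moves"]}

```bash
mkdir -p pics; cat > h.py <<'E'
from station import r, imaging, models
import numpy as np, cv2
def ray(p,at):
    K=p["intrinsics"];u=np.array([at[0]*640,at[1]*400,1.0])
    d=np.array(p["orientation"])@(np.linalg.inv(K)@u);return np.array(p["eye"]),d/np.linalg.norm(d)
def onz(p,at,z):
    e,d=ray(p,at);return e+d*(z-e[2])/d[2]
def tri(p,a,q,b):
    e,d=ray(p,a);f,g=ray(q,b)
    s=np.linalg.lstsq(np.c_[d,-g],f-e,rcond=None)[0]
    x,y=e+d*s[0],f+g*s[1];return (x+y)/2,np.linalg.norm(x-y)
def proj(p,X):
    c=np.array(p["intrinsics"])@(np.array(p["orientation"]).T@(np.array(X)-p["eye"]));return c[:2]/c[2]
E
python3 - <<'E'
from h import *
np.set_printoptions(precision=4,suppress=True)
P={n:imaging.capture(n) for n in("scene","top")}
for n in P:
    cv2.imwrite(f"pics/{n}0.png",P[n]["frame"]); print(n,P[n]["eye"],P[n]["orientation"])
    for t,z in(("stand_top",.085),("probe_collar",.085),("probe_tip",.01),("probe",.01),("slot_mid",.04),("fixture",0),("stand",0),("magnifier",0),("tape_roll",0),("solder_spool",0)):
        for d in models.place_of(P[n],t):
            if d["confidence"]>.2: print(n,t,round(d["confidence"],2),np.array(d["at"])*[640,400],onz(P[n],d["at"],z))
s=r.sense();print(s["tcp_pos"],s["ee_rot"],s["time_s"],s["wrist_force"])
E
```

```text
scene [-0.5715 -0.6519  0.7126] [[ 0.4982 -0.4278  0.7542]
 [-0.867  -0.2351  0.4393]
 [-0.0106 -0.8728 -0.488 ]]
scene stand_top 0.94 [372.032 189.   ] [ 0.5479 -0.1878  0.085 ]
scene probe_collar 0.58 [415.296 187.68 ] [ 0.6211 -0.3029  0.085 ]
scene probe_collar 0.57 [376.704 192.12 ] [ 0.5357 -0.2088  0.085 ]
scene probe_tip 0.39 [413.824 214.4  ] [ 0.5861 -0.3177  0.01  ]
scene probe_tip 0.38 [371.392 209.   ] [ 0.5528 -0.1872  0.01  ]
scene probe 0.75 [371.712 204.4  ] [ 0.5809 -0.1759  0.01  ]
scene probe 0.73 [415.488 215.   ] [ 0.5851 -0.3234  0.01  ]
scene slot_mid 0.57 [284.928 177.32 ] [0.5623 0.1523 0.04  ]
scene fixture 0.59 [293.312 187.2  ] [0.5768 0.1282 0.    ]
scene stand 0.66 [372.416 214.92 ] [ 0.536  -0.1988  0.    ]
scene stand 0.4 [290.688 185.8  ] [0.5815 0.1426 0.    ]
scene stand 0.39 [229.184 215.   ] [0.314  0.2029 0.    ]
scene stand 0.38 [257.792 178.48 ] [0.5727 0.2839 0.    ]
scene magnifier 0.55 [254.08 179.6 ] [0.5584 0.2904 0.    ]
scene tape_roll 0.74 [435.008 236.28 ] [ 0.5126 -0.4089  0.    ]
scene tape_roll 0.65 [265.024 210.   ] [0.3956 0.1207
[... 462 characters left out ...]
72 153.68 ] [ 0.5512 -0.1921  0.01  ]
top slot_mid 0.61 [240.832 154.   ] [0.5498 0.1469 0.04  ]
top slot_mid 0.33 [364.224 150.32 ] [ 0.5539 -0.2023  0.04  ]
top fixture 0.88 [247.424 146.92 ] [0.5797 0.1343 0.    ]
top stand 0.81 [362.368 157.8  ] [ 0.5411 -0.1997  0.    ]
top stand 0.7 [224.896 247.   ] [0.2898 0.1968 0.    ]
top magnifier 0.84 [193.6  153.68] [0.5625 0.2921 0.    ]
top tape_roll 0.67 [244.8 158. ] [0.5468 0.1418 0.    ]
top tape_roll 0.5 [248.   210.48] [0.393  0.1316 0.    ]
top solder_spool 0.52 [435.52 167.32] [ 0.5093 -0.4088  0.    ]
[ 0.2218 -0.5843  0.2225] [[-0.9349 -0.3548  0.    ]
 [-0.3548  0.9349  0.    ]
 [-0.     -0.     -1.    ]] 1.1 [1.1495 0.1983 0.0885]
```

View pics/scene0.png

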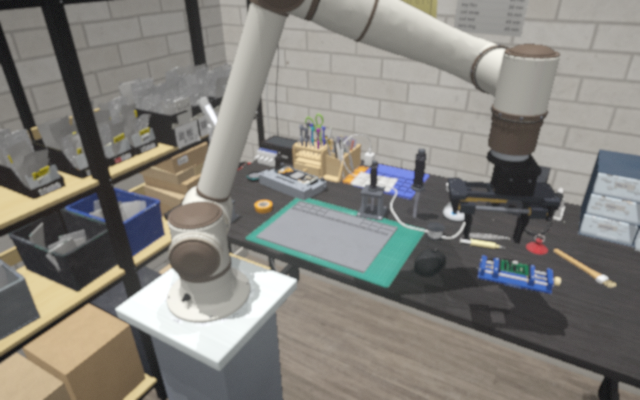

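View pics/top0.png

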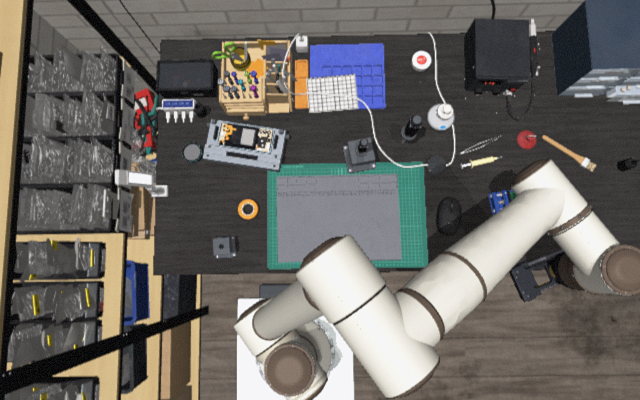

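The scene view shows the arm at right, the stand with its probe near (372,195), the larger look-alike probe at (418,180) and the fixture at (290,182). In the top view, the stand with the probe is at (362,153), the bigger probe at (413,128), the fixture at (245,145) and the small stand at (225,247). I'll move the wrist camera closer.

Emit:
apply_moves([
  [[-0.03,0.024,-0.01],0],
  [[-0.03,0.024,-0.01],0],
  [[-0.03,0.024,-0.01],0],
  [[-0.03,0.024,-0.01],0],
  [[-0.03,0.024,-0.01],0],
])

```text
time_s: 1.52
tcp_pos: [0.32, -0.4174, 0.2731]
ee_rot: [[-0.935, -0.354, 0.0], [-0.354, 0.935, -0.0], [-0.0, -0.0, -1.0]]
wrist_force: [1.1, -0.5, -0.3]
gripper_width: 1.0
gripper_force: 0.0
```

Emit:
apply_moves([
  [[-0.03,0.024,-0.01],0],
  [[-0.03,0.024,-0.01],0],
  [[-0.03,0.024,-0.01],0],
  [[-0.03,0.024,-0.01],0],
  [[-0.03,0.024,-0.01],0],
])

```text
time_s: 1.93
tcp_pos: [0.4176, -0.2517, 0.3235]
ee_rot: [[-0.935, -0.355, 0.001], [-0.355, 0.935, -0.0], [-0.001, -0.001, -1.0]]
wrist_force: [1.4, 0.0, -0.1]
gripper_width: 1.006
gripper_force: 0.0
```

```bash
python3 - <<'E'
from h import *
np.set_printoptions(precision=4,suppress=True)
n="wrist";p=imaging.capture(n);cv2.imwrite("pics/w1.png",p["frame"]);print(p["eye"],p["orientation"])
for t,z in(("stand_top",.085),("probe_collar",.085),("probe",.01),("slot_mid",.04),("fixture",0),("stand",0)):
    for d in models.place_of(p,t):
        if d["confidence"]>.2: print(t,round(d["confidence"],2),np.array(d["at"])*[640,400],onz(p,d["at"],z))
s=r.sense();print(s["tcp_pos"],s["ee_rot"],s["time_s"],s["wrist_force"],s["joints"])
E
```

```text
[ 0.3502 -0.277   0.485 ] [[-0.3551  0.9025  0.2438]
 [ 0.9348  0.3429  0.092 ]
 [-0.0006  0.2606 -0.9654]]
stand_top 0.92 [325.888 262.32 ] [ 0.5441 -0.1938  0.085 ]
stand_top 0.91 [619.712 194.6  ] [0.2943 0.1617 0.085 ]
probe 0.54 [251.52 237.68] [ 0.5824 -0.3191  0.01  ]
stand 0.56 [325.696 240.8  ] [ 0.5452 -0.192   0.    ]
stand 0.55 [588.608 185.6  ] [ 0.2881  0.195  -0.    ]
[ 0.4164 -0.2541  0.3221] [[-0.9354 -0.3535 -0.0011]
 [-0.3535  0.9354  0.0003]
 [ 0.0009  0.0006 -1.    ]] 2.2833 [ 0.5909 -0.1258  0.0033] [-12.2725   5.0988  -7.8791  -0.0014 -77.0862 -57.0259]
```

View pics/w1.png

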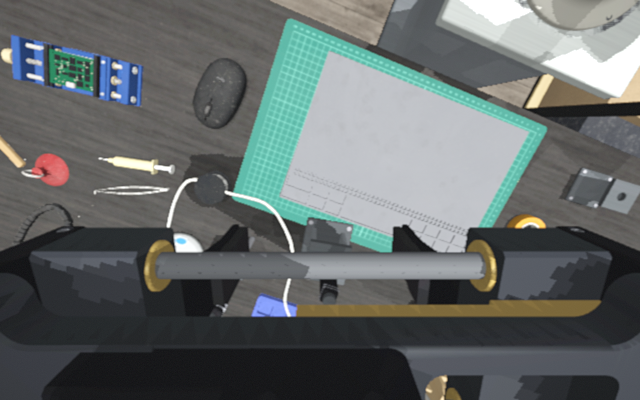

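The wrist view shows the stand at (326,240), mostly hidden by the gripper bar, with the camera on the robot side. I'll move forward so that the stand and fixture come into clear view.

Emit:
apply_moves([
  [[-0.035,0,0],0],
  [[-0.035,0,0],0],
  [[-0.035,0,0],0],
  [[-0.035,0,0],0],
  [[-0.035,0,0],0],
])

```text
time_s: 2.7
tcp_pos: [0.5814, -0.1924, 0.322]
ee_rot: [[-0.936, -0.352, -0.001], [-0.352, 0.936, -0.0], [0.001, 0.0, -1.0]]
wrist_force: [0.7, -0.7, -0.6]
gripper_width: 1.001
gripper_force: 0.0
```

```bash
cat > look.py <<'E'
from h import *
import sys,pickle
np.set_printoptions(precision=4,suppress=True)
p=imaging.capture("wrist");nm=sys.argv[1];cv2.imwrite(f"pics/{nm}.png",p["frame"])
for t,z in(("stand_top",.085),("probe_collar",.085),("probe",.01),("slot_mid",.04),("slot_floor",.024),("fixture",0),("stand",0)):
    for d in models.place_of(p,t):
        if d["confidence"]>.2: print(t,round(d["confidence"],2),np.array(d["at"])*[640,400],onz(p,d["at"],z))
p["cuts"]={t:models.cut_out(p,t) for t in("probe","fixture","stand")}
pickle.dump(p,open(nm+".pkl","wb"))
s=r.sense();print(s["tcp_pos"],s["time_s"],s["wrist_force"],s["joints"])
E
python3 look.py w2
```

```text
stand_top 0.69 [329.728 145.8  ] [ 0.5409 -0.1931  0.085 ]
stand_top 0.33 [541.696 128.92 ] [0.4192 0.0663 0.085 ]
probe_collar 0.85 [227.392 146.32 ] [ 0.5909 -0.324   0.085 ]
probe_collar 0.76 [328.576 151.   ] [ 0.548  -0.1921  0.085 ]
probe 0.91 [327.872 147.   ] [ 0.5487 -0.1907  0.01  ]
probe 0.64 [246.208 138.   ] [ 0.5818 -0.3192  0.01  ]
slot_mid 0.76 [516.096 221.4  ] [0.5504 0.1384 0.04  ]
slot_floor 0.82 [515.072 219.   ] [0.5486 0.1474 0.024 ]
fixture 0.65 [492.416 227.4  ] [0.5785 0.1367 0.    ]
stand 0.94 [618.496  74.92 ] [0.2856 0.1948 0.    ]
stand 0.57 [326.592 145.8  ] [ 0.5484 -0.1928  0.    ]
[ 0.58   -0.1919  0.3233] 3.25 [-0.2878  0.1215 -0.4707] [ -3.1441  17.8468   8.4951  -0.0002 -80.5847 -66.124 ]
```

Emit:
apply_moves([
  [[-0.021,0.035,0],0],
  [[-0.021,0.035,0],0],
  [[-0.021,0.035,0],0],
  [[-0.021,0.035,0],0],
  [[-0.021,0.035,0],0],
])

```text
time_s: 3.67
tcp_pos: [0.6165, 0.011, 0.3233]
ee_rot: [[-0.935, -0.354, 0.001], [-0.354, 0.935, 0.0], [-0.001, -0.0, -1.0]]
wrist_force: [0.2, 0.0, 0.1]
gripper_width: 0.997
gripper_force: 0.0
```

```bash
python3 look.py w3; python3 -c "
import cv2,numpy as np
a=cv2.imread('pics/w2.png')[:300];b=cv2.imread('pics/w3.png')[:300]
cv2.imwrite('pics/w23.png',np.vstack([a,b]))"
```

```text
stand_top 0.61 [192.832  66.6  ] [ 0.5453 -0.1901  0.085 ]
probe_collar 0.88 [76.608 59.8  ] [ 0.59   -0.3306  0.085 ]
probe_collar 0.83 [190.72  67.52] [ 0.5473 -0.1924  0.085 ]
probe 0.86 [212.992  75.32 ] [ 0.5457 -0.1911  0.01  ]
probe 0.62 [127.488  72.48 ] [ 0.5881 -0.3145  0.01  ]
slot_mid 0.63 [417.792 154.48 ] [0.5439 0.1446 0.04  ]
slot_floor 0.91 [413.824 155.   ] [0.5467 0.1448 0.024 ]
fixture 0.7 [398.4  171.92] [0.5819 0.1409 0.    ]
stand 0.92 [514.688   0.8  ] [0.2892 0.1938 0.    ]
stand 0.56 [215.872  75.2  ] [ 0.5438 -0.1907  0.    ]
stand 0.54 [192.32  65.72] [ 0.5435 -0.2285  0.    ]
[0.6167 0.0084 0.3228] 4.2167 [ 0.4629 -0.3226  0.3195] [ 15.7987  18.4882   9.3334   0.0026 -80.8258 -85.1087]
```

View pics/w23.png

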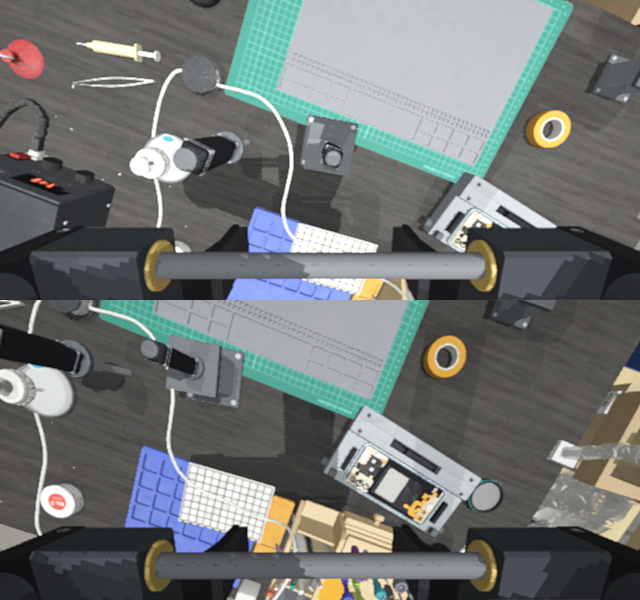

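```bash
python3 - <<'E'
from h import *
import pickle
np.set_printoptions(precision=4,suppress=True)
a,b=[pickle.load(open(f"{n}.pkl","rb")) for n in("w2","w3")]
S=[640,400]
for n,u,v in(("collar",(328.6,151),(190.7,67.5)),("standtop",(329.7,145.8),(192.8,66.6)),("slot_mid",(516.1,221.4),(417.8,154.5))):
    print(n,*tri(a,np.array(u)/S,b,np.array(v)/S))
# slot by rectified top view at z=.04, and handle at z=.173 / stand plate
def rect(p,c,z,half,px=0.0005):
    n=int(2*half/px);src=np.float32([[0,0],[n,0],[n,n],[0,n]])
    W=[(c[0]+half-y*px,c[1]+half-x*px,z) for x,y in src]   # up=+x, left=+y
    q=np.float32([proj(p,w) for w in W])
    return cv2.warpPerspective(p["frame"],cv2.getPerspectiveTransform(q,src),(n,n),flags=cv2.INTER_CUBIC)
A=rect(b,(.56,.14),.04,.14,.0007)
g=cv2.cvtColor(A,cv2.COLOR_BGR2GRAY)
m=(g<55).astype(np.uint8);k,l,st,ce=cv2.connectedComponentsWithStats(m)
for i in range(1,k):
    if 300<st[i,4]<6000:
        rc=cv2.minAreaRect(np.argwhere(l==i)[:,::-1].astype(np.float32))
        print(.56+.14-rc[0][1]*.0007,.14+.14-rc[0][0]*.0007,np.array(rc[1])*.7,rc[2],st[i,4])
B=rect(a,(.548,-.192),.182,.04,.0002);C=rect(a,(.548,-.192),.085,.05,.00025)
cv2.imwrite("pics/rect.png",np.hstack([A,B[:400]]));print(A.shape,B.shape)
E
```

```text
collar [ 0.5476 -0.192   0.086 ] 0.0006326989062607983
standtop [ 0.5433 -0.193   0.0777] 0.003905443611633862
slot_mid [0.5475 0.1472 0.0302] 0.007564195387396831
0.6664850379943849 0.21146772918701173 [50.7867 99.8504] 69.20588684082031 5432
0.6576494445800782 0.03536200561523439 [28.6697 70.6977] 87.36756134033203 3009
0.6029632476806641 0.14168301849365236 [92.0878 62.9813] 10.19150161743164 2785
0.6162536880493165 0.21598758163452153 [ 8.1505 35.8056] 10.007979393005371 579
0.5894 0.010150000000000048 [12.6 18.9] 90.0 365
0.5476952377319336 0.14046067810058596 [80.4461  9.6143] 9.706652641296387 503
(400, 400, 3) (400, 400, 3)
```

View pics/rect.png

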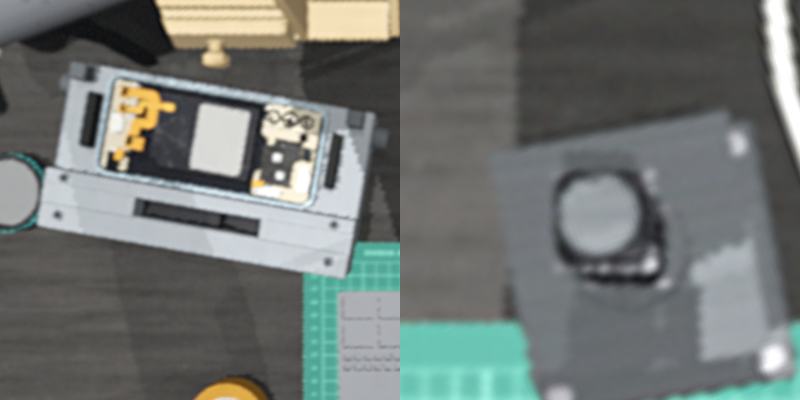

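The rectified view shows the slot from about (135,207) to (258,227) with the fixture turned by about -10°. The probe's cap sits at about (600,215), over the stand plate, which is turned by about +10°. I'll take one more view of the slot from nearer, then one of the probe.

Emit:
apply_moves([
  [[-0.012,0.035,0.008],0],
  [[-0.012,0.035,0.008],0],
  [[-0.012,0.035,0.008],0],
  [[0,0,0],0],
])

```text
time_s: 4.55
tcp_pos: [0.6123, 0.1248, 0.2961]
ee_rot: [[-0.934, -0.358, -0.003], [-0.358, 0.934, 0.001], [0.003, 0.002, -1.0]]
wrist_force: [-1.1, -0.9, -0.7]
gripper_width: 1.0
gripper_force: 0.0
```

```bash
python3 look.py w4; cat >> h.py <<'E'
def rect(p,c,z,half,px=0.0005):
    n=int(round(2*half/px));src=np.float32([[0,0],[n,0],[n,n],[0,n]])
    q=np.float32([proj(p,(c[0]+half-y*px,c[1]+half-x*px,z)) for x,y in src])
    return cv2.warpPerspective(p["frame"],cv2.getPerspectiveTransform(q,src),(n,n),flags=cv2.INTER_CUBIC)
E
cat > slot.py <<'E'
from h import *
import pickle,sys
from scipy.ndimage import gaussian_filter1d as gf, map_coordinates as mc
np.set_printoptions(precision=4,suppress=True)
for n in sys.argv[1:]:
    p=pickle.load(open(n+".pkl","rb"));g=cv2.cvtColor(p["frame"],cv2.COLOR_BGR2GRAY).astype(float)
    c=np.array([.548,.1415]);yaw=np.radians(-10)
    for it in range(4):
        ex=np.array([np.cos(yaw),np.sin(yaw)]);ey=np.array([-ex[1],ex[0]])
        def smp(q):
            uv=np.array([proj(p,(*x,.04)) for x in q]);return mc(g,[uv[:,1],uv[:,0]],order=1)
        t=np.arange(-.013,.0131,.0002);E=[]
        for s in np.arange(-.036,.0361,.003):
            d=np.gradient(gf(smp([c+ey*s+ex*k for k in t]),4));E.append((s,t[d.argmin()],t[d.argmax()]))
        E=np.array(E);med=lambda k:np.polyfit(E[:,0],E[:,k],1)
        lo,hi=np.median(E[:,1]),np.median(E[:,2])
        ok=(abs(E[:,1]-lo)<.0025)&(abs(E[:,2]-hi)<.0025);F=E[ok]
        sl=np.polyfit(F[:,0],(F[:,1]+F[:,2])/2,1)
        t2=np.arange(-.06,.0601,.0003);L=[]
        for k in(-.003,0,.003):
            d=np.gradient(gf(smp([c+ey*s+ex*k for s in t2]),4));a=t2<-.03;b=t2>.03
            L.append((t2[a][d[a].argmin()],t2[b][d[b].argmax()]))
        L=np.median(L,0)
        c=c+ex*sl[1]+ey*L.mean();yaw-=np.arctan(sl[0])
    print(n,c,"yaw",np.degrees(yaw),"width",hi-lo,"len",L[1]-L[0],ok.sum())
E
python3 slot.py w3 w4
```

```text
stand_top 0.6 [86.912 27.12 ] [ 0.5442 -0.1895  0.085 ]
stand_top 0.57 [134.4  43.2] [ 0.5412 -0.1349  0.085 ]
probe_collar 0.78 [83.008 29.12 ] [ 0.5479 -0.1934  0.085 ]
probe 0.54 [35.2 41.2] [ 0.5877 -0.3124  0.01  ]
probe 0.36 [330.112 152.8  ] [0.5842 0.1316 0.01  ]
slot_mid 0.97 [348.672 134.48 ] [0.5481 0.1445 0.04  ]
slot_floor 0.66 [346.176 132.2  ] [0.5465 0.1416 0.024 ]
fixture 0.74 [334.08 154.  ] [0.5845 0.1388 0.    ]
stand 0.77 [132.416  43.08 ] [ 0.541  -0.1909  0.    ]
[0.6133 0.1198 0.2988] 5.1 [ 0.8907  0.1492 -0.3505] [ 25.8673  19.7856   7.8988   0.0015 -78.0896 -95.1425]
w3 [0.5481 0.1426] yaw -9.809014199797124 width 0.012000000000000033 len 0.08880000000000049 25
w4 [0.548  0.1427] yaw -9.786978400741884 width 0.012400000000000033 len 0.08880000000000049 25
```

```bash
python3 - <<'E'
from h import *
import pickle
np.set_printoptions(precision=4,suppress=True)
a,b=[pickle.load(open(f"{n}.pkl","rb")) for n in("w2","w3")]
S=np.array([640,400])
print("lookalike top",*tri(a,np.array((187,160))/S,b,np.array((3,45))/S))
print("probe cap",*tri(a,np.array((334,154))/S,b,np.array((153,50))/S))
z=cv2.resize(a["frame"][120:190,295:365],None,fx=8,fy=8,interpolation=cv2.INTER_CUBIC)[:560,:400]
y=cv2.resize(rect(a,(.548,-.192),.173,.03,.00015),(400,400))
cv2.imwrite("pics/h.png",np.hstack([z[:400],y]))
E
```

```text
lookalike top [ 0.5987 -0.3365  0.1701] 0.010870859157949659
probe cap [ 0.5434 -0.1914  0.1732] 0.003868069076937269
```

View pics/h.png

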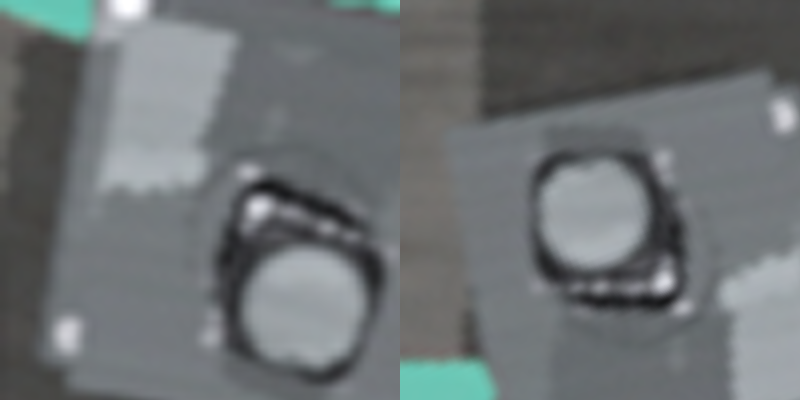

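The handle lies nearly square to the world axes (its edges are at about 0 to -3°), and the cap top is near z=0.17-0.18. I'll grip with the fingers closing along x, which keeps the gripper clear of the larger probe.

Emit:
apply_moves([
  [[0,0,0],-6.9],
  [[0,0,0],-6.9],
  [[0,0,0],-6.9],
  [[0,0,0],-6.9],
  [[0,0,0],-6.9],
])

```text
time_s: 5.52
tcp_pos: [0.6132, 0.1201, 0.2986]
ee_rot: [[-0.565, -0.825, 0.0], [-0.825, 0.565, 0.0], [-0.0, -0.0, -1.0]]
wrist_force: [-0.3, -0.7, -0.2]
gripper_width: 1.0
gripper_force: 0.0
```

Emit:
apply_moves([
  [[0,0,0],-6.9],
  [[0,0,0],-6.9],
  [[0,0,0],-6.9],
  [[0,0,0],-6.9],
  [[0,0,0],-6.9],
])

```text
time_s: 5.93
tcp_pos: [0.6132, 0.1202, 0.2986]
ee_rot: [[0.002, -1.0, 0.0], [-1.0, -0.002, 0.0], [-0.0, -0.0, -1.0]]
wrist_force: [0.1, 0.6, -0.4]
gripper_width: 0.998
gripper_force: 0.0
```

Emit:
apply_moves([
  [[0.039,0.008,0],0],
  [[0.039,0.008,0],0],
  [[0.039,0.008,0],0],
  [[0.039,0.008,0],0],
])

```text
time_s: 6.27
tcp_pos: [0.58, -0.037, 0.2987]
ee_rot: [[-0.003, -1.0, 0.0], [-1.0, 0.003, -0.0], [0.0, -0.0, -1.0]]
wrist_force: [1.0, -0.2, -0.7]
gripper_width: 0.997
gripper_force: 0.0
```

Emit:
apply_moves([
  [[0.039,0.008,0],0],
  [[0.039,0.008,0],0],
  [[0.039,0.008,0],0],
  [[0.039,0.008,0],0],
  [[0,0,0],0],
])

```text
time_s: 6.68
tcp_pos: [0.5461, -0.1969, 0.2988]
ee_rot: [[-0.011, -1.0, -0.001], [-1.0, 0.011, -0.001], [0.001, 0.001, -1.0]]
wrist_force: [2.1, 0.4, 0.8]
gripper_width: 0.999
gripper_force: 0.0
```

```bash
python3 look.py w5; python3 -c "
from h import *
print(r.sense()['ee_rot'])"
```

```text
stand_top 0.77 [318.784 180.   ] [ 0.5466 -0.1914  0.085 ]
probe_collar 0.89 [282.624  73.6  ] [ 0.5888 -0.3231  0.085 ]
probe_collar 0.84 [320.128 182.2  ] [ 0.5448 -0.1884  0.085 ]
probe 0.98 [318.4  170.92] [ 0.5474 -0.1907  0.01  ]
probe 0.81 [291.392  83.28 ] [ 0.5854 -0.3208  0.01  ]
stand 0.71 [320.128 167.8  ] [ 0.5446 -0.1941  0.    ]
[ 0.5483 -0.1905  0.2986] 7.2333 [0.1117 0.4903 0.3605] [ -3.1771  15.2255   1.4233  -0.0006 -76.1968   3.0464]
[[-2.28342882e-03 -9.99997393e-01  1.83457420e-05]
 [-9.99997393e-01  2.28342900e-03  9.81543295e-06]
 [-9.85729855e-06 -1.83232813e-05 -1.00000000e+00]]
```

Emit:
apply_moves([
  [[0.0014,0.0006,0.035],0],
  [[0,0,0.035],0],
  [[0,0,0.035],0],
  [[0,0,0.035],0],
  [[0,0,0.0355],0],
])

```text
time_s: 7.65
tcp_pos: [0.5476, -0.1923, 0.122]
ee_rot: [[-0.003, -1.0, 0.001], [-1.0, 0.003, -0.0], [0.0, -0.001, -1.0]]
wrist_force: [0.7, -0.2, -0.3]
gripper_width: 1.0
gripper_force: 0.0
```

Emit:
apply_moves([
  [[0,0,0],0],
  [[0,0,0],0],
  [[0,0,0],0],
  [[0,0,0],0],
  [[0,0,0],0],
], hand=0.0)

```text
time_s: 8.07
tcp_pos: [0.549, -0.1928, 0.1257]
ee_rot: [[-0.003, -1.0, 0.005], [-1.0, 0.003, -0.001], [0.001, -0.005, -1.0]]
wrist_force: [0.0, -0.1, -0.5]
gripper_width: 0.709
gripper_force: 0.0
```

Emit:
apply_moves([
  [[0,0,0],0],
  [[0,0,0],0],
  [[0,0,0],0],
  [[0,0,0],0],
])

```text
time_s: 8.4
tcp_pos: [0.5475, -0.1927, 0.1234]
ee_rot: [[-0.004, -1.0, 0.001], [-1.0, 0.004, -0.0], [0.0, -0.001, -1.0]]
wrist_force: [-0.8, -0.2, 0.3]
gripper_width: 0.405
gripper_force: 0.0
```

Emit:
apply_moves([
  [[0,0,0],0],
  [[0,0,0],0],
  [[0,0,0],0],
  [[0,0,0],0],
  [[0,0,0],0],
])

```text
time_s: 8.82
tcp_pos: [0.5473, -0.1927, 0.123]
ee_rot: [[-0.004, -1.0, -0.0], [-1.0, 0.004, -0.0], [0.0, 0.0, -1.0]]
wrist_force: [0.1, -0.5, 0.2]
gripper_width: 0.228
gripper_force: 30.0
```

Emit:
apply_moves([
  [[0,0,-0.03],0],
  [[0,0,-0.03],0],
  [[0,0,-0.03],0],
  [[0,0,-0.03],0],
  [[0,0,0],0],
])

```text
time_s: 9.23
tcp_pos: [0.5507, -0.1938, 0.2501]
ee_rot: [[-0.003, -1.0, 0.013], [-1.0, 0.003, -0.004], [0.003, -0.013, -1.0]]
wrist_force: [0.4, -0.2, 0.0]
gripper_width: 0.232
gripper_force: 30.0
```

Emit:
apply_moves([
  [[-0.037,0,0],0],
  [[-0.037,0,0],0],
  [[-0.037,0,0],0],
  [[-0.037,0,0],0],
  [[-0.037,0,0],0],
])

```text
time_s: 9.65
tcp_pos: [0.5476, -0.0061, 0.2426]
ee_rot: [[-0.004, -1.0, -0.0], [-1.0, 0.004, 0.0], [-0.0, 0.0, -1.0]]
wrist_force: [0.2, -0.3, -0.8]
gripper_width: 0.227
gripper_force: 30.0
```

Emit:
apply_moves([
  [[-0.037,0.002,0],0],
  [[-0.037,0.002,0],0],
  [[-0.037,0.002,0],0],
  [[0,0,0],0],
  [[0,0,0],0],
])

```text
time_s: 10.07
tcp_pos: [0.5421, 0.1052, 0.2424]
ee_rot: [[-0.0, -1.0, -0.001], [-1.0, 0.0, -0.0], [0.0, 0.001, -1.0]]
wrist_force: [-0.1, -0.7, -0.5]
gripper_width: 0.231
gripper_force: 30.0
```

```bash
python3 - <<'E'
from h import *
np.set_printoptions(precision=4,suppress=True)
p=imaging.capture("wrist");q=imaging.capture("scene")
s=r.sense();print(s["tcp_pos"],s["ee_rot"],s["wrist_force"],s["joints"],s["time_s"])
t=np.array(s["tcp_pos"]);tip=[t[0],t[1],t[2]-.113]
a=p["frame"].copy();b=q["frame"].copy()
for f,c in((a,p),(b,q)):
    print("tip px",proj(c,tip),[ (round(d["confidence"],2),np.array(d["at"])*[640,400]) for d in models.place_of(c,"probe_tip")])
    print("slot px",proj(c,[.548,.1427,.04]))
u,v=proj(q,tip).astype(int)
z=cv2.resize(b[v-60:v+40,u-60:u+60],None,fx=4,fy=4,interpolation=cv2.INTER_CUBIC)
cv2.imwrite("pics/k.png",np.hstack([cv2.resize(a[:, 200:440],(240,400)),z]))
E
```

```text
[0.5422 0.1031 0.2426] [[-0.0036 -1.     -0.0009]
 [-1.      0.0036 -0.0004]
 [ 0.0004  0.0009 -1.    ]] [ 0.4806 -0.5777 -1.2024] [ 27.5913  14.1475  -8.0452  -0.0038 -67.8655 -27.7977] 10.1667
tip px [318.7519 192.7433] [(0.6, array([322.112, 192.   ]))]
slot px [314.5539 205.2904]
tip px [292.4112 158.6995] [(0.42, array([290.176, 156.   ])), (0.36, array([411.776, 213.92 ]))]
slot px [284.9194 179.4608]
```

View pics/k.png

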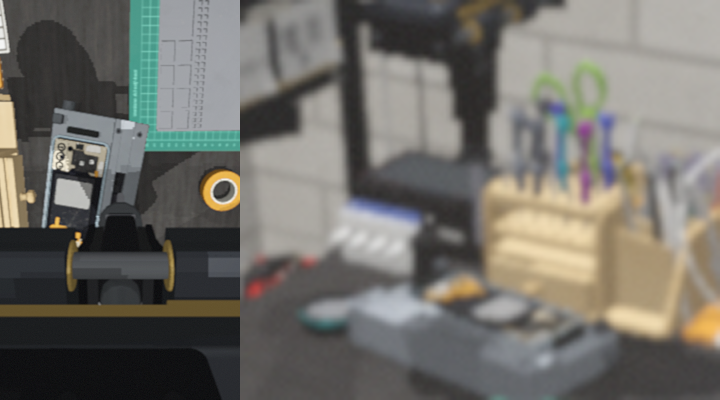

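The wrist crop shows the probe held with the fixture just ahead of it. The scene crop is blurry but shows the gripper above the fixture. The opening of 20 mm confirms the hold.

Emit:
apply_moves([
  [[-0.0022,0.0007,0.025],0],
  [[0,0,0.025],0],
  [[0,0,0.025],0],
  [[0,0,0.02],0],
  [[0,0,0],0],
])

```text
time_s: 10.68
tcp_pos: [0.5401, 0.1034, 0.144]
ee_rot: [[-0.007, -1.0, -0.006], [-1.0, 0.007, -0.002], [0.002, 0.006, -1.0]]
wrist_force: [0.3, -1.1, -1.0]
gripper_width: 0.228
gripper_force: 30.0
```

Emit:
apply_moves([
  [[0,0,0],0],
  [[0,0,0],0],
])

```text
time_s: 10.85
tcp_pos: [0.5427, 0.105, 0.1494]
ee_rot: [[-0.005, -1.0, 0.002], [-1.0, 0.005, 0.0], [-0.0, -0.002, -1.0]]
wrist_force: [-0.2, 0.9, 0.0]
gripper_width: 0.228
gripper_force: 30.0
```

Emit:
apply_moves([
  [[0,0,0.004],0],
  [[0,0,0.004],0],
  [[0,0,0.004],0],
  [[0,0,0.003],0],
  [[0,0,0],0],
])

```text
time_s: 11.27
tcp_pos: [0.5422, 0.1057, 0.1333]
ee_rot: [[-0.003, -1.0, 0.001], [-1.0, 0.003, 0.0], [-0.0, -0.001, -1.0]]
wrist_force: [-0.5, 0.4, 2.7]
gripper_width: 0.224
gripper_force: 30.0
```

Emit:
apply_moves([
  [[0,0,0],0],
  [[0,0,0],0],
])

```text
time_s: 11.43
tcp_pos: [0.5422, 0.1057, 0.1337]
ee_rot: [[-0.003, -1.0, 0.001], [-1.0, 0.003, 0.0], [-0.0, -0.001, -1.0]]
wrist_force: [0.5, -0.5, 3.3]
gripper_width: 0.227
gripper_force: 30.0
```

```bash
python3 -c "
from h import *
s=r.sense();print(s['tcp_pos'],s['ee_rot'],s['wrist_force'])"
```

```text
[0.54224283 0.10571442 0.133695  ] [[-3.38805992e-03 -9.99993611e-01  1.13956520e-03]
 [-9.99994235e-01  3.38831257e-03  2.19847843e-04]
 [-2.23707641e-04 -1.13881377e-03 -9.99999327e-01]] [ 0.46410344 -0.51235075  3.26381983]
```

Emit:
apply_moves([
  [[-0.00099,-0.00017,0],0],
  [[-0.00099,-0.00017,0],0],
  [[-0.00099,-0.00017,0],0],
  [[-0.00099,-0.00017,0],0],
  [[-0.00099,-0.00017,0],0],
])

```text
time_s: 11.85
tcp_pos: [0.5424, 0.1101, 0.133]
ee_rot: [[-0.004, -1.0, -0.001], [-1.0, 0.004, -0.001], [0.001, 0.001, -1.0]]
wrist_force: [-0.8, -2.7, 3.5]
gripper_width: 0.224
gripper_force: 30.0
```

Emit:
apply_moves([
  [[-0.00099,-0.00017,0],0],
  [[-0.00099,-0.00017,0],0],
  [[-0.00099,-0.00017,0],0],
  [[-0.00099,-0.00017,0],0],
  [[-0.00099,-0.00017,0],0],
])

```text
time_s: 12.27
tcp_pos: [0.5434, 0.1155, 0.1329]
ee_rot: [[-0.004, -1.0, -0.001], [-1.0, 0.004, -0.0], [0.0, 0.001, -1.0]]
wrist_force: [-1.6, -2.1, 2.7]
gripper_width: 0.23
gripper_force: 30.0
```

Emit:
apply_moves([
  [[-0.00099,-0.00017,0],0],
  [[-0.00099,-0.00017,0],0],
  [[-0.00099,-0.00017,0],0],
  [[-0.00099,-0.00017,0],0],
  [[-0.00099,-0.00017,0],0],
])

```text
time_s: 12.68
tcp_pos: [0.5445, 0.1205, 0.133]
ee_rot: [[-0.004, -1.0, 0.0], [-1.0, 0.004, 0.0], [-0.0, -0.0, -1.0]]
wrist_force: [0.0, -2.2, 1.7]
gripper_width: 0.227
gripper_force: 30.0
```

Emit:
apply_moves([
  [[-0.00099,-0.00017,0],0],
  [[-0.00099,-0.00017,0],0],
  [[-0.00099,-0.00017,0],0],
  [[-0.00099,-0.00017,0],0],
  [[-0.00099,-0.00017,0],0],
])

```text
time_s: 13.1
tcp_pos: [0.5453, 0.1258, 0.1327]
ee_rot: [[-0.004, -1.0, -0.0], [-1.0, 0.004, 0.0], [-0.0, 0.0, -1.0]]
wrist_force: [0.3, -0.4, -1.4]
gripper_width: 0.231
gripper_force: 30.0
```

The vertical force has dropped from about 3 N to about -1 N with no side load, so the tip is in the hole. I'll press gradually.

Emit:
apply_moves([
  [[-0.0003,0,0.001],0],
  [[0,0,0.001],0],
  [[0,0,0.001],0],
  [[0,0,0],0],
  [[0,0,0],0],
])

```text
time_s: 13.52
tcp_pos: [0.5452, 0.1256, 0.1299]
ee_rot: [[-0.004, -1.0, -0.0], [-1.0, 0.004, -0.0], [0.0, 0.0, -1.0]]
wrist_force: [0.2, 1.4, -0.2]
gripper_width: 0.229
gripper_force: 30.0
```

Emit:
apply_moves([
  [[0,0,0.0015],0],
  [[0,0,0.0015],0],
  [[0,0,0.0015],0],
  [[0,0,0.0015],0],
  [[0,0,0.0]],
  0,
])

```text
schema error: expected 2 entries
```

Emit:
apply_moves([
  [[0,0,0.0015],0],
  [[0,0,0.0015],0],
  [[0,0,0.0015],0],
  [[0,0,0.0015],0],
  [[0,0,0],0],
])

```text
time_s: 13.93
tcp_pos: [0.5456, 0.1257, 0.1244]
ee_rot: [[-0.004, -1.0, 0.001], [-1.0, 0.004, 0.0], [-0.0, -0.001, -1.0]]
wrist_force: [-0.6, 0.3, 3.0]
gripper_width: 0.226
gripper_force: 30.0
```

Emit:
apply_moves([
  [[0,0,0.0015],0],
  [[0,0,0.0015],0],
  [[0,0,0.0015],0],
  [[0,0,0],0],
  [[0,0,0],0],
])

```text
time_s: 14.35
tcp_pos: [0.5456, 0.1257, 0.1199]
ee_rot: [[-0.003, -1.0, 0.001], [-1.0, 0.003, 0.0], [-0.0, -0.001, -1.0]]
wrist_force: [-0.2, -0.2, 5.4]
gripper_width: 0.227
gripper_force: 30.0
```

Spring is about fully in; now the pin.

Emit:
apply_moves([
  [[0,0,0.0015],0],
  [[0,0,0.0015],0],
  [[0,0,0.001],0],
  [[0,0,0],0],
  [[0,0,0],0],
])

```text
time_s: 14.77
tcp_pos: [0.5456, 0.1257, 0.1161]
ee_rot: [[-0.003, -1.0, 0.001], [-1.0, 0.003, 0.0], [-0.0, -0.001, -1.0]]
wrist_force: [-0.9, -0.7, 5.5]
gripper_width: 0.225
gripper_force: 30.0
```

Emit:
apply_moves([
  [[0,0,0.001],0],
  [[0,0,0.0005],0],
  [[0,0,0],0],
  [[0,0,0],0],
])

```text
time_s: 15.1
tcp_pos: [0.5457, 0.1257, 0.1148]
ee_rot: [[-0.003, -1.0, 0.001], [-1.0, 0.003, 0.0], [-0.0, -0.001, -1.0]]
wrist_force: [-1.5, 0.1, 7.0]
gripper_width: 0.23
gripper_force: 30.0
```

Emit:
apply_moves([
  [[0,0,0.001],0],
  [[0,0,0.001],0],
  [[0,0,0],0],
  [[0,0,0],0],
])

```text
time_s: 15.43
tcp_pos: [0.5458, 0.1257, 0.1144]
ee_rot: [[-0.003, -1.0, 0.002], [-1.0, 0.003, -0.0], [0.0, -0.002, -1.0]]
wrist_force: [-4.0, -0.2, 14.1]
gripper_width: 0.225
gripper_force: 30.0
```

Emit:
apply_moves([
  [[0,0,0.001],0],
  [[0,0,0],0],
  [[0,0,0],0],
])

```text
time_s: 15.68
tcp_pos: [0.5458, 0.1257, 0.1142]
ee_rot: [[-0.002, -1.0, 0.002], [-1.0, 0.002, -0.0], [0.0, -0.002, -1.0]]
wrist_force: [-4.9, -0.3, 18.6]
gripper_width: 0.227
gripper_force: 30.0
```

Emit:
apply_moves([
  [[0,0,0.001],0],
  [[0,0,0.0005],0],
  [[0,0,0],0],
  [[0,0,0],0],
])

```text
time_s: 16.02
tcp_pos: [0.5459, 0.1257, 0.114]
ee_rot: [[-0.002, -1.0, 0.003], [-1.0, 0.002, -0.0], [0.0, -0.003, -1.0]]
wrist_force: [-7.8, 0.1, 24.3]
gripper_width: 0.225
gripper_force: 30.0
```

Hard stop at the expected depth with 24 N. Withdrawing.

Emit:
apply_moves([
  [[0,0,-0.01],0],
  [[0,0,-0.02],0],
  [[0,0,-0.03],0],
  [[0,0,-0.035],0],
  [[0,0,-0.035],0],
])

```text
time_s: 16.43
tcp_pos: [0.5444, 0.1254, 0.2393]
ee_rot: [[-0.004, -1.0, -0.003], [-1.0, 0.004, -0.001], [0.001, 0.003, -1.0]]
wrist_force: [0.7, -0.6, -1.1]
gripper_width: 0.227
gripper_force: 30.0
```

Emit:
apply_moves([
  [[0.036,0,0],0],
  [[0.036,0,0],0],
  [[0.036,0,0],0],
  [[0.036,0,0],0],
  [[0.036,0,0],0],
])

```text
time_s: 16.85
tcp_pos: [0.5439, -0.0557, 0.2385]
ee_rot: [[-0.003, -1.0, -0.001], [-1.0, 0.003, 0.001], [-0.001, 0.001, -1.0]]
wrist_force: [1.3, -0.1, -1.1]
gripper_width: 0.231
gripper_force: 30.0
```

Emit:
apply_moves([
  [[0.036,0,0],0],
  [[0.036,0,0],0],
  [[0.036,0,0],0],
  [[0.03,0,0],0],
  [[0,0,0],0],
])

```text
time_s: 17.27
tcp_pos: [0.5433, -0.1966, 0.2378]
ee_rot: [[-0.009, -1.0, -0.002], [-1.0, 0.009, -0.0], [0.0, 0.002, -1.0]]
wrist_force: [0.3, 0.1, -1.5]
gripper_width: 0.229
gripper_force: 30.0
```

```bash
python3 - <<'E'
from h import *
np.set_printoptions(precision=4,suppress=True)
for i in range(3):p=imaging.capture("wrist");
q=imaging.capture("scene")
s=r.sense();t=np.array(s["tcp_pos"]);print(t,s["ee_rot"],s["wrist_force"],s["time_s"])
R=np.array(s["ee_rot"])
for c in(p,q):
  for n,k in(("probe_tip",.113),("probe_collar",.038)):
    print(n,proj(c,t+R[:,2]*k),[(round(d["confidence"],2),np.array(d["at"])*[640,400]) for d in models.place_of(c,n)[:3]])
cv2.imwrite("pics/m.png",np.vstack([p["frame"][80:330],q["frame"][100:300,250:570]]) if 0 else np.hstack([cv2.resize(p["frame"][100:260,220:420],(500,400)),cv2.resize(q["frame"][110:240,330:430],(300,400))]))
E
```

```text
[ 0.5439 -0.1918  0.2387] [[-0.0035 -1.     -0.0012]
 [-1.      0.0035  0.0007]
 [-0.0007  0.0012 -1.    ]] [-0.275  -0.34   -2.9352] 17.4667
probe_tip [318.5107 196.4059] [(0.52, array([318.72, 195.92]))]
probe_collar [318.2135 222.6901] [(0.78, array([273.216,  59.08 ]))]
probe_tip [373.2906 178.0725] [(0.52, array([412.928, 213.2  ]))]
probe_collar [374.5522 155.4602] [(0.63, array([418.368, 190.52 ])), (0.57, array([372.032, 156.32 ]))]
```

View pics/m.png

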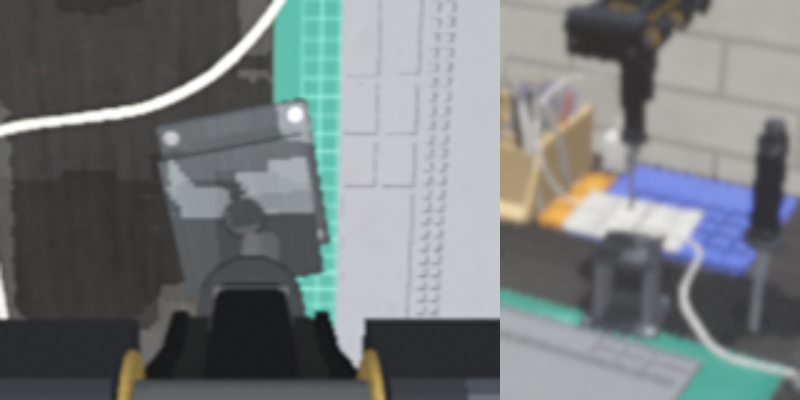

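The probe hangs straight above the stand, with the tip where predicted. I'll centre it and lower it.

Emit:
apply_moves([
  [[0.0007,-0.0036,0],0],
  [[0,0,0],0],
  [[0,0,0.02],0],
  [[0,0,0.02],0],
  [[0,0,0.02],0],
])

```text
time_s: 18.08
tcp_pos: [0.5481, -0.1928, 0.1793]
ee_rot: [[-0.003, -1.0, 0.002], [-1.0, 0.003, 0.0], [-0.0, -0.002, -1.0]]
wrist_force: [0.6, 0.4, -0.9]
gripper_width: 0.233
gripper_force: 30.0
```

Emit:
apply_moves([
  [[0,0,0.02],0],
  [[0,0,0.02],0],
  [[0,0,0.01],0],
  [[0,0,0],0],
  [[0,0,0],0],
])

```text
time_s: 18.5
tcp_pos: [0.5481, -0.1931, 0.1298]
ee_rot: [[-0.003, -1.0, -0.0], [-1.0, 0.003, -0.001], [0.001, 0.0, -1.0]]
wrist_force: [0.8, -1.2, -0.9]
gripper_width: 0.23
gripper_force: 30.0
```

Emit:
apply_moves([
  [[0,0,0.002],0],
  [[0,0,0.002],0],
  [[0,0,0.002],0],
  [[0,0,0],0],
  [[0,0,0],0],
])

```text
time_s: 18.92
tcp_pos: [0.5478, -0.1931, 0.1238]
ee_rot: [[-0.004, -1.0, 0.0], [-1.0, 0.004, -0.0], [0.0, -0.0, -1.0]]
wrist_force: [0.5, -0.2, -1.2]
gripper_width: 0.234
gripper_force: 30.0
```

Emit:
apply_moves([
  [[0,0,0.0008],0],
  [[0,0,0],0],
  [[0,0,0],0],
])

```text
time_s: 19.17
tcp_pos: [0.5479, -0.1931, 0.123]
ee_rot: [[-0.004, -1.0, 0.001], [-1.0, 0.004, -0.0], [0.0, -0.001, -1.0]]
wrist_force: [-0.1, -0.2, 0.2]
gripper_width: 0.23
gripper_force: 30.0
```

Emit:
apply_moves([
  [[0,0,0.0006],0],
  [[0,0,0],0],
  [[0,0,0],0],
])

```text
time_s: 19.42
tcp_pos: [0.548, -0.1932, 0.123]
ee_rot: [[-0.003, -1.0, 0.001], [-1.0, 0.003, -0.0], [0.0, -0.001, -1.0]]
wrist_force: [-1.2, -0.2, 5.7]
gripper_width: 0.228
gripper_force: 30.0
```

Collar is seated at z 0.123, the same height as at pickup, so there was no slip. I'll release and lift straight up.

Emit:
apply_moves([
  [[0,0,-0.0006],0],
  [[0,0,0],0],
  [[0,0,0],0],
  [[0,0,0],0],
  [[0,0,0],0],
], hand=0.07)

```text
time_s: 19.83
tcp_pos: [0.5476, -0.1931, 0.1224]
ee_rot: [[-0.004, -1.0, -0.0], [-1.0, 0.004, 0.0], [-0.0, 0.0, -1.0]]
wrist_force: [-0.2, 0.3, 0.0]
gripper_width: 0.522
gripper_force: 0.0
```

Emit:
apply_moves([
  [[0,0,0],0],
  [[0,0,0],0],
  [[0,0,0],0],
  [[0,0,0],0],
  [[0,0,0],0],
])

```text
time_s: 20.25
tcp_pos: [0.5477, -0.1931, 0.1228]
ee_rot: [[-0.004, -1.0, 0.0], [-1.0, 0.004, -0.0], [0.0, -0.0, -1.0]]
wrist_force: [-0.8, 0.9, 0.1]
gripper_width: 0.794
gripper_force: 0.0
```

Emit:
apply_moves([
  [[0,0,-0.03],0],
  [[0,0,-0.035],0],
  [[0,0,-0.035],0],
  [[0,0,-0.035],0],
  [[0,0,-0.035],0],
])

```text
time_s: 20.67
tcp_pos: [0.5473, -0.1931, 0.2946]
ee_rot: [[-0.004, -1.0, 0.0], [-1.0, 0.004, -0.0], [0.0, -0.0, -1.0]]
wrist_force: [0.9, 0.0, -0.1]
gripper_width: 0.803
gripper_force: 0.0
```

Emit:
apply_moves([
  [[0,0.03,0],0],
  [[0,0.03,0],0],
  [[0,0,0],0],
  [[0,0,0],0],
])

```text
time_s: 21.0
tcp_pos: [0.4866, -0.1929, 0.2936]
ee_rot: [[-0.004, -1.0, 0.002], [-1.0, 0.004, -0.0], [0.0, -0.002, -1.0]]
wrist_force: [1.1, 0.0, 0.7]
gripper_width: 0.804
gripper_force: 0.0
```

```bash
python3 look.py w6; python3 - <<'E'
from h import *
p=cv2.imread("pics/w6.png");q=imaging.capture("scene")["frame"]
cv2.imwrite("pics/end.png",np.hstack([cv2.resize(p[60:300,180:480],(500,400)),cv2.resize(q[130:260,330:430],(300,400))]))
E
```

```text
stand_top 0.63 [277.504 179.2  ] [ 0.5416 -0.1894  0.085 ]
probe_collar 0.91 [271.296 177.92 ] [ 0.5497 -0.1912  0.085 ]
probe_collar 0.62 [230.72  68.08] [ 0.5915 -0.3241  0.085 ]
probe 0.62 [253.312  84.8  ] [ 0.5822 -0.3137  0.01  ]
stand 0.6 [283.52 167.4 ] [ 0.5441 -0.1914  0.    ]
stand 0.35 [278.528 177.32 ] [ 0.5527 -0.1753  0.    ]
[ 0.4879 -0.1929  0.2925] 21.55 [-0.2916  0.0929  0.2815] [ -3.8337   9.6881  -6.6277   0.0005 -73.7131   3.623 ]
```

View pics/end.png

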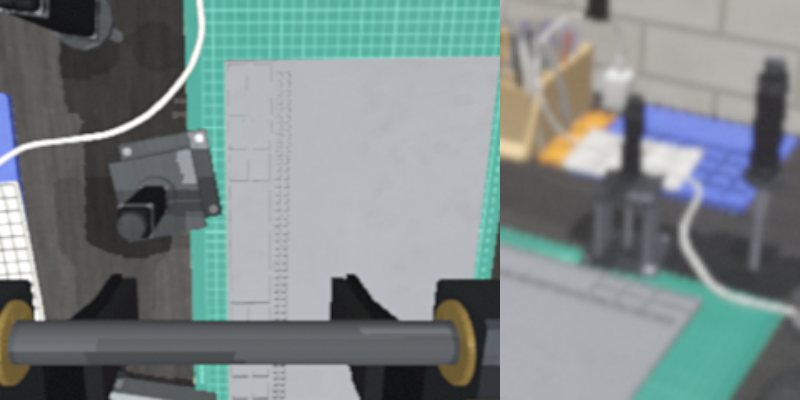

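The probe stands upright in the stand (right crop at (630,140)), and the gripper is clear of it.

```bash
python3 -c "
from h import *
print(r.finish_job())"
```

```text
the job is handed in; nothing more can be done
None
```

The hidden hole was found by feel, the pin pushed to its hard stop at 24 N, and the probe hung upright in its stand again; the job was handed in at about 21.6 s of the 54 s limit, and no verdict was shown.

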